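Hook and lock a display arm into its slotted stand

TASK

Hang the red display arm on the white slotted stand: put its two steel claws through the two slots so that they hook behind the uprights, then press it down until the orange catch has snapped back out over the arm's tooth and the arm is locked. Press firmly but do not force it: stop once it is locked, and never ram the arm against the stand. Do not push the stand or work the catch with the gripper, leave the gift box, glue bottle and paint jar where they are, and let go of the arm at the end.

Things in the scene. Friction and masses are not known exactly. Their poses are not given: they have to be found in the camera images.
- bracket: Red display arm, 180 g, loose, standing in its working attitude. Origin: middle of the lower edge of the back plate's back face; +x out of the back (into the stand), +y along the plate, +z up. In mm: back plate x -6..0, y -45..45, z 0..86; bar x -126..-6, y -8..8, z 0..28, with 10 mm high stops on it at x -121 and -103; press pad x -32..0, y -22..22, top at z 86.
- grip (a point): On the bar, 72 mm ahead of the back plate's back face (bracket frame -72, 0, 16 mm), axes as the bracket's. The bar is 16 mm wide and 28 mm high there, a good place to hold it.
- pad (a point): Middle of the press pad's top face (bracket frame -18, 0, 86 mm), axes as the bracket's. The place to press down; pressing far out on the bar makes the claws bind.
- claws (a point): Midway between the lower ends of the two steel claws (bracket frame 9, 0, 30 mm), axes as the bracket's. Claws at y -30 and +30, 6 mm wide: neck x 0..6, z 70..80; down-turned lip x 6..12, z 30..80. Between them a tooth 10 mm wide: 45 degree ramp from x 0 at z 46 out to x 9 at z 55, flat top at z 60.
- stand: White slotted stand, fixed. Origin: on the table under the middle of the uprights' front face; +x through the slots to the back, +y along the row, +z up. In mm: two uprights x 0..4, 30 wide, centred at y -30 and +30, top at z 200; wooden foot x -30..120, y -85..85, 12 high. More than 45 N between arm and stand bends the claws.
- slots (a point): Midway between the two slots, on the uprights' front face, 157 mm up, axes as the stand's. Each slot is 10 mm wide, centred at y -30 and +30 mm, from z 128 to z 186. The claws pass when the bracket's origin is 99 to 105 mm above the table, its x axis along the stand's; the plate meets the uprights at bracket origin x = 0, y = 0 of the stand.
- lock_mark (a point): Fixed point between the uprights, 70 mm up, at the front face: lowest setting of the dark ledge on which the back plate ends. A screw sets the ledge 0 to 8 mm higher, not reported, so the bracket's origin ends 70 to 78 mm up. The tooth meets the catch some 12 to 16 mm above that; then 8 to 25 N is needed until it snaps, about 1.5 mm above the rigid ledge.
- catch (a joint): Orange sprung catch between the uprights, its tab behind them: 0 = fully out (towards the stand's -x), up to 0.010 m pushed back (to the stand's +x). The tooth pushes it back 3.5 to 7 mm on the way down, then it snaps out to 0 over the tooth's top: locked. Spring 4.5 N at 0, 7.5 N at 6 mm; the arm's weight alone does not press it in.
- gift: Bystander: kraft gift box with red ribbon, 100 x 80 x 50 mm (bow to 66 mm), origin at the centre of its underside.
- glue: Bystander: white glue bottle with blue label, 60 mm across, 130 mm high, origin at the centre of its underside.
- paint: Bystander: small paint jar, 56 mm across, 60 mm high, origin at the centre of its underside.

How it is judged (in metres and radians):
On the way, in this order (a step that is already met when the one before it is completed fails the run):
1. both claws are through the slots (x of bracket in the frame of stand between -0.004 and 0.004 m and y of bracket in the frame of stand between -0.006 and 0.006 m and angle between bracket's own z axis and vertical below 0.1 rad and z of bracket in the frame of stand between 0.08 and 0.107 m), for 0.1 s.
2. the arm, pressed down in the slots, pushes the catch back (x of bracket in the frame of stand between -0.004 and 0.004 m and y of bracket in the frame of stand between -0.006 and 0.006 m and angle between bracket's own z axis and vertical below 0.1 rad and value of joint catch above 0.0025 m).
3. the arm is pressed down and the catch has snapped out over its tooth (x of bracket in the frame of stand between -0.004 and 0.004 m and y of bracket in the frame of stand between -0.006 and 0.006 m and angle between bracket's own z axis and vertical below 0.1 rad and z of bracket in the frame of stand between 0.067 and 0.08 m and value of joint catch below 0.001 m), for 0.2 s.
At the end, for the whole second after the job is handed in: The display arm hangs with both claws behind the uprights, its origin within 6 mm sideways of the stand's middle and -4 to +4 mm of the uprights' front face, tilted less than 0.1 rad, pressed down to 67 to 80 mm high, the catch out over its tooth (less than 1 mm pushed back), let go and at rest (all of step 3 and contact force between the fingers and bracket below 0.1 N and linear speed of bracket below 0.01 m/s); the robot touches nothing.
It fails at once if the arm is forced against the stand with more than 45 N (contact force between bracket and stand above 45 N).
It fails at once if the gripper pushes the stand or its catch with more than 5 N (contact force between the fingers and stand above 5 N).
It fails at once if a bystander (gift box, glue bottle, paint jar) is moved by more than 15 mm (distance of any of gift, glue, paint from where it was at the start of the episode above 0.015 m).
It also fails if it takes over 64 s, if anything falls off the work surface, if the arm or the gripper's body presses on something with over 40 N, if the wrist force passes 120 N, or if a joint passes its speed limit or range.

ROBOT

A 6-joint arm with a two-finger parallel gripper is mounted at the origin on the work surface. World frame = base frame: x ahead of the robot, y to its left, z up, the work surface at z = 0. Lengths are in m, angles in degrees, forces in N, time in s.
With the tool pointing down it reaches from about 0.4 to 0.825 m from the base axis. Payload 7 kg.
Tool frame: the origin (TCP) lies between the finger pads; the fingertips stand 25 mm ahead of it and the grasp point (between the pads) lies 6 mm ahead of it; z points along the fingers, y is the line along which they close (so a half turn about z gives the same grasp; the last joint's range is limited). The gripper opens to 88 mm and grips with 3 to 60 N. Pads are 19 mm wide; open, the fingers measure 130 mm over their backs; the gripper's body (78 mm by 193 mm) begins 47 mm behind the grasp point.
Start: joints at [-49.956, 20.546, 0.682, 0, -70.136, -16.507], TCP at [0.27, -0.619, 0.252] pointing down, gripper open.
Joint ranges: [-176.03, 176.03], [-82.01, 121.73], [-58.28, 71.71], [-173.87, 95.51], [-174.79, -0.11], [-173.66, 173.66]. Speed limits (degrees/s): [136.94, 136.94, 172.46, 180, 180, 180].

INTERFACE

Orientations are given as [roll, pitch, yaw] about the fixed x, y, z axes, in that order (R = Rz(yaw) Ry(pitch) Rx(roll)).
In Python, from plant import status, optics, job gives the robot as it stands. The module is installed in compiled form; this text tells all that it offers.
- The arm moves only by the shell command python3 -m pendant 'ROWS'. ROWS is a JSON list of rows, 1 to 8 of them, each an object with the fields trans (a list: dx, dy, dz in normalised numbers (1 is 60 cm)), yaw (a turn about the tool's z in normalised numbers (1 is 60 degrees)), aperture (the finger opening in m); a field left out counts as zero (the opening has to be given); each row is the pose to reach, as a shift and turn from the pose commanded when the command began, along the tool's axes at that moment; what a row does not reach only later rows make up. A row lasts 1/8 s, in which the tool goes at most 0.0625 m and 10.7 degrees, less where a joint would pass 70% of its speed; a pose out of reach is approached as far as the arm can. The fingers move at their own pace and stop on an object; the grip force is fixed at half the most. Time passes only in rows, so rows that do not move let the fingers close. It prints the time, the measured TCP pose, the force, the opening and the grip force at its end. Input that does not fit is refused with a message, and nothing moves.
- status.get_obs(): the state, without advancing time (a new reading comes with each control period).
- optics.snapshot(name): name is "scene" or "top"; returns a dict with "frame" (480x640x3 uint8, red, green, blue), "z_map" (480x640 float32, m along the optical axis (not along the pixel's ray), 0 where there is no reading), "fovy" (degrees; the focal length in pixels is half the picture's height over the tangent of half this angle, whatever the lens; pixels are square), "cx", "cy" (the principal point, pixels), "R" (3x3) and "t" (3): a world point X has camera coordinates R X + t. Camera axes: x right, y down, z forward; pixel columns grow to the right and rows downward; lengths in m; the calibration is good to about 2 mm. A picture is of the moment at which its call begins.
- job.close_job(): hands the job in; it is judged then, once.
The state is a dict: "clock": time; "joint_pos": joint angles; "qvel": joint speeds; "tau": joint torques, N m; "tool_pos": TCP position; "orientation": TCP orientation; "force": force on the tool from outside, world axes, zero at the start; "moment": the same for the moment, N m; "opening": finger opening in m; "gripper_force": force on a finger pad.
Only numpy, scipy, OpenCV 4.12 (cv2) and the standard library are available. Lean on these libraries where they do the work, as an engineer would, in place of code of your own. Each camera call takes 0.05 s, during which the arm holds its last target. There are 200 camera calls.

## Working session

There is one attempt and no reset: what is moved stays moved. The work goes in short steps, Python scripts to look and compute and a shell command to move; the robot and the scene stay as the last step left them, time stands still between calls to the robot, and variables do not carry over. Pictures are saved under pics/ and viewed, at most 10 in all, crops included, and the job is handed in when it is done.

```bash
mkdir -p pics; cat > h.py <<'E'
import numpy as np, cv2
from plant import status, optics, job
def snap(n,f=None):
    s=optics.snapshot(n)
    if f: cv2.imwrite('pics/'+f,s['frame'][:,:,::-1])
    return s
def cloud(s):
    f=240/np.tan(np.radians(s['fovy'])/2); z=s['z_map']
    v,u=np.mgrid[:480,:640]
    P=np.stack([(u-s['cx'])/f*z,(v-s['cy'])/f*z,z],-1)
    return (P-s['t'])@s['R']
E
python3 - <<'E'
from h import *
print(status.get_obs())
for n in ('scene','top'):
    s=snap(n,n+'0.png'); np.savez(n+'0.npz',**s)
    print(n,s['fovy'],s['cx'],s['cy'],-s['R'].T@s['t'])
E
```

```text
{'clock': 0.0, 'joint_pos': array([-4.99550757e+01,  2.05919183e+01,  6.32669547e-01, -2.14501201e-02,
       -7.01364429e+01, -1.65049516e+01]), 'qvel': array([-0.05047512, -0.00259043,  0.06521963, -0.00169836,  0.06178342,
       -0.05696461]), 'tau': array([-2.79102887e-04, -5.82721245e+01,  2.93045962e+01,  6.99710727e+00,
        6.85335224e-03, -1.41516525e-04]), 'tool_pos': array([ 0.26936197, -0.61841854,  0.25060464]), 'orientation': array([ 1.79902522e+02, -7.85520572e-03, -1.56467326e+02]), 'force': array([-0.32636884,  0.62057259,  0.22637985]), 'moment': array([0.03123485, 0.02408989, 0.02440153]), 'gripper_force': 0.0, 'opening': 0.08771595697162342}
scene 42.11491960523411 318.00744836940305 247.82935994970012 [1.1003746  0.49454893 0.94928775]
top 46.810838740602236 309.72769399217293 246.05150064603313 [0.52783943 0.01045718 1.07548761]
```

View pics/scene0.png

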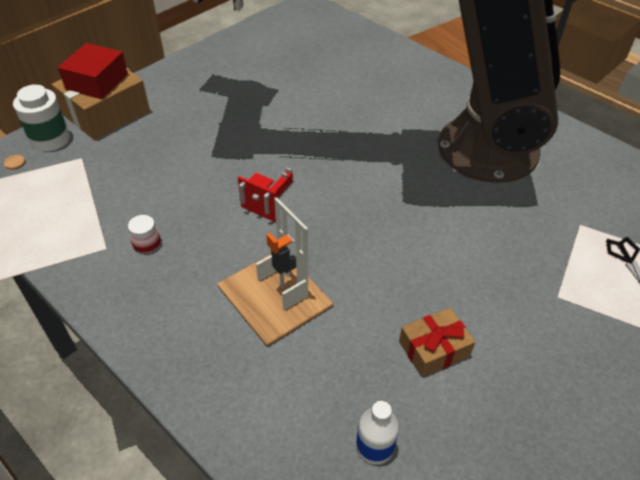

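View pics/top0.png

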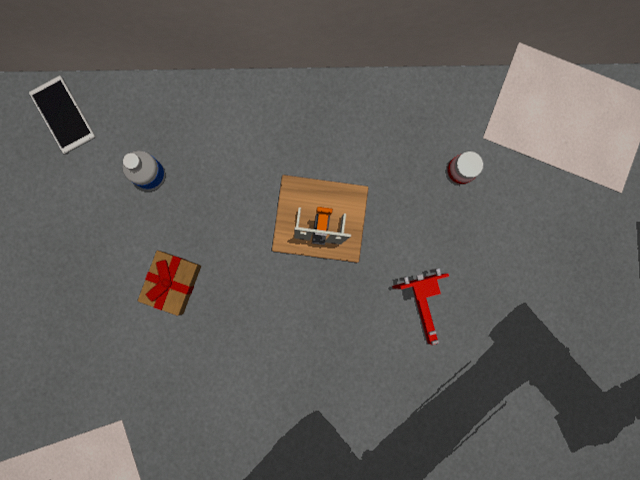

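```bash
cat > m.py <<'E'
from h import *
def rect(P):
    r=cv2.minAreaRect((P[:,:2]*1000).astype(np.float32)); return [np.round(x,1) for x in r], np.round(P.mean(0)*1000,1), len(P)
E
python3 - <<'E'
from m import *
big=None
for n in ('top','scene'):
    s=dict(np.load(n+'0.npz')); C=cloud(s); F=s['frame'].astype(int)
    r,g,b=F[...,0],F[...,1],F[...,2]
    X,Y,Z=C[...,0],C[...,1],C[...,2]
    print(n,'table z',np.median(Z[(abs(X-.5)<.05)&(abs(Y-.1)<.02)]))
    if n=='top':
        print('bracket px',C[285,427],'stand px',C[185,300],'uprt',C[234,322])
    red=(r>110)&(g<60)&(b<60)&(X>.2)&(X<.7)&(Y<-.05)&(Y>-.35)
    for lo,hi in ((.02,.033),(.034,.045),(.079,.092)):
        m=red&(Z>lo)&(Z<hi)
        if m.sum()>5: print('red',lo,rect(C[m]))
    wood=(r-b>35)&(Z>.006)&(Z<.018)&(abs(Y)<.15)&(X>.3)&(X<.8)
    print('wood',rect(C[wood]))
    up=(Z>.185)&(Z<.21)&(abs(Y)<.15)&(X>.4)&(X<.8)
    print('up',rect(C[up])); 
    st=(abs(r-g)<25)&(Z>.06)&(Z<.1)&(Y<-.05)&(Y>-.35)&(X>.2)&(X<.7)
    if st.sum()>3: print('steel',rect(C[st]))
    cv2.imwrite(f'pics/{n}_crop.png',cv2.resize(s['frame'][160:360,260:460,::-1] if n=='top' else s['frame'][150:350,200:350,::-1],None,fx=3,fy=3,interpolation=2))
E
```

```text
top table z 0.0009418998814510863
bracket px [ 0.51330085 -0.23009325  0.08646072] stand px [ 0.71114149 -0.00806074  0.01214459] uprt [ 0.60460072 -0.04112249  0.14068299]
red 0.02 ([array([ 447.3, -242.9]), array([80.5, 15.7]), np.float64(13.9)], array([ 449.4, -242.2,   29. ]), 303)
red 0.079 ([array([ 507.5, -228.5]), array([32.2, 89.4]), np.float64(13.4)], array([ 509.9, -227.3,   87.1]), 515)
wood ([array([645.7, -45.1]), array([169.4, 149.6]), np.float64(81.1)], array([649.1, -44.2,  13. ]), 5554)
up ([array([603. , -38.1]), array([89.9,  4.4]), np.float64(81.0)], array([602.6, -37.6, 199.4]), 185)
steel ([array([ 568.1, -149.1]), array([214.1,  66.9]), np.float64(57.1)], array([ 570.1, -152.1,   72.6]), 162)
scene table z -0.0002295917573119655
red 0.02 ([array([ 438.2, -244.6]), array([66.5, 16.2]), np.float64(14.0)], array([ 443.4, -242. ,   27.6]), 122)
red 0.079 ([array([ 510. , -228.4]), array([33.6, 91.1]), np.float64(13.7)], array([ 513.6, -225.3,   85.2]), 315)
wood ([array([647.5, -44.8]), array([173.5, 151.2]), np.float64(81.4)], array([665.4, -34.4,  11.7]), 4459)
up ([array([604.6, -38.2]), array([92.6,  6.7]), np.float64(80.7)], array([605.3, -36.7, 195.6]), 274)
steel ([array([ 577.2, -153.9]), array([241.2,  64.8]), np.float64(61.7)], array([ 574.7, -161.4,   71.8]), 133)
```

View pics/top_crop.png

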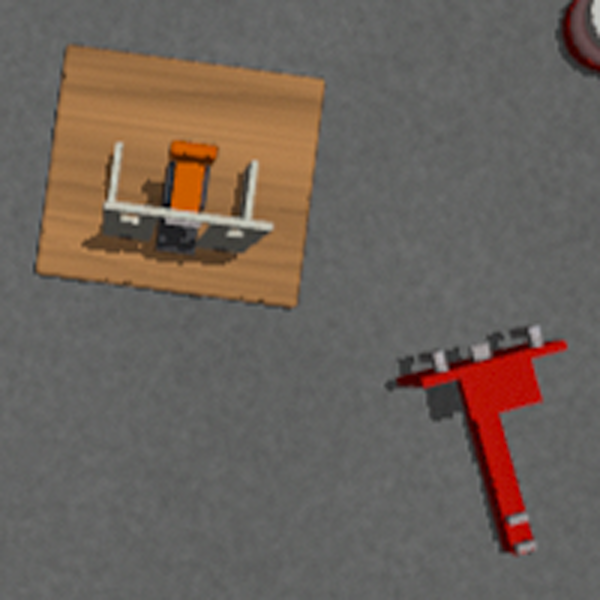

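The crop shows the stand, with its orange catch at crop (190,185) and its front towards the robot. The bracket's bar runs from crop (520,545) to (490,400), and its claws are on the far side. Bracket origin is about (524.2, -224.7) mm at yaw 13.5°. Stand origin is about (601.9, -37.9) mm at yaw -9°. Both agree with the given sizes.

```bash
cat > go.py <<'E'
# go.py x y z yaw (mm, deg): shift in tool axes from measured pose
import sys; from h import *
from scipy.spatial.transform import Rotation as Ro
o=status.get_obs(); R=Ro.from_euler('xyz',o['orientation'],degrees=True)
t=np.array(list(map(float,sys.argv[1:4])))/1000
d=R.inv().apply(t-o['tool_pos']); a=(o['orientation'][2]-float(sys.argv[4])+90)%180-90
print('t',round(o['clock'],2),'pos',np.round(o['tool_pos']*1000,1),np.round(o['orientation'],2),'F',np.round(o['force'],1),'open',round(o['opening']*1000,1),'\nshift',np.round(d,4),'turn',round(a,2),'q',np.round(o['joint_pos'],0))
E
python3 go.py 448.4 -242.9 130 13.5
```

```text
t 0.1 pos [ 269.4 -618.5  250.7] [ 1.7991e+02 -1.0000e-02 -1.5647e+02] F [ 0.1 -0.3 -0.1] open 87.5 
shift [-0.3141  0.2727  0.1211] turn 10.03 q [-50.  21.   1.  -0. -70. -17.]
```

Units first: shifts go in shares of 60 cm and turns go in shares of 60 degrees. So -0.3141 m / 0.6 = -0.5235, -0.28 m / 0.6 = -0.4667, 10 degrees / 60 = 0.1667.

```bash
python3 -m pendant '[{"trans":[-0.0667,0.0567,0.025],"yaw":0.0217,"aperture":0.088},{"trans":[-0.1333,0.1133,0.05],"yaw":0.0417,"aperture":0.088},{"trans":[-0.2,0.17,0.075],"yaw":0.0633,"aperture":0.088},{"trans":[-0.2667,0.2267,0.1],"yaw":0.0833,"aperture":0.088},{"trans":[-0.3333,0.2833,0.125],"yaw":0.105,"aperture":0.088},{"trans":[-0.4,0.34,0.15],"yaw":0.125,"aperture":0.088},{"trans":[-0.4667,0.3967,0.175],"yaw":0.1467,"aperture":0.088},{"trans":[-0.5235,0.4545,0.2],"yaw":0.1667,"aperture":0.088}]'; python3 -m pendant '[{"aperture":0.088},{"aperture":0.088}]'; python3 go.py 448.4 -242.9 29 13.5
```

```text
clock: 1.1
tool_pos: [0.4492, -0.2417, 0.131]
orientation: [-180.0, 0.0, -166.5]
force: [1.3, -0.5, -0.3]
opening: 0.0878
gripper_force: 0.0
clock: 1.35
tool_pos: [0.4486, -0.2433, 0.1315]
orientation: [180.0, -0.0, -166.4]
force: [-0.7, -0.5, -0.2]
opening: 0.0874
gripper_force: 0.0
t 1.35 pos [ 448.6 -243.3  131.5] [ 1.8000e+02 -2.0000e-02 -1.6639e+02] F [-0.7 -0.5 -0.2] open 87.4 
shift [1.000e-04 4.000e-04 1.025e-01] turn 0.11 q [ -6.  12. -29.   0. -49. -70.]
```

Converted, 0.102 m / 0.6 = 0.17, 0.092 m / 0.6 = 0.1533, 0.1 degrees / 60 = 0.0017.

```bash
python3 -m pendant '[{"trans":[0,0,0.0667],"yaw":0.0017,"aperture":0.088},{"trans":[0,0,0.125],"yaw":0.0017,"aperture":0.088},{"trans":[0,0,0.1533],"yaw":0.0017,"aperture":0.088},{"trans":[0,0,0.17],"yaw":0.0017,"aperture":0.088},{"trans":[0,0,0.17],"yaw":0.0017,"aperture":0.088},{"trans":[0,0,0.17],"yaw":0.0017,"aperture":0.088}]'; python3 go.py 448.4 -242.9 29 13.5
python3 - <<'E'
from h import *
s=snap('top'); cv2.imwrite('pics/g1.png',cv2.resize(s['frame'][240:380,350:510,::-1],None,fx=4,fy=4))
E
```

```text
clock: 2.1
tool_pos: [0.4491, -0.2438, 0.0303]
orientation: [-180.0, 0.1, -166.6]
force: [0.6, 0.1, 0.9]
opening: 0.0876
gripper_force: 0.0
t 2.1 pos [ 449.1 -243.8   30.3] [-1.7997e+02  7.0000e-02 -1.6658e+02] F [0.6 0.1 0.9] open 87.6 
shift [0.0005 0.001  0.0013] turn -0.08 q [ -6.  20. -35.   0. -35. -70.]
```

View pics/g1.png

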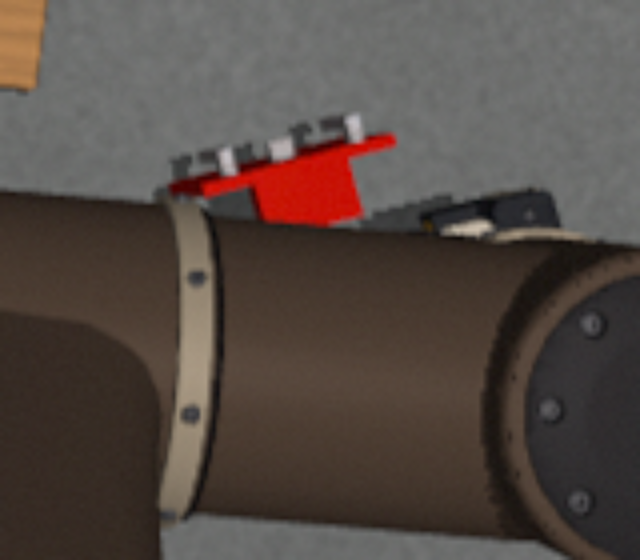

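The bracket hasn't moved: its plate runs from crop (170,185) to (395,140), and the forearm hides the bar. Closing the gripper and lifting.

Converted, 0.001 m / 0.6 = 0.0017.

```bash
python3 -m pendant '[{"trans":[0,0.0017,0.0017],"aperture":0.05},{"trans":[0,0.0017,0.0017],"aperture":0.0},{"trans":[0,0.0017,0.0017],"aperture":0},{"trans":[0,0.0017,0.0017],"aperture":0},{"trans":[0,0.0017,0.0017],"aperture":0},{"trans":[0,0.0017,0.0017],"aperture":0},{"trans":[0,0.0017,0.0017],"aperture":0}]'; python3 go.py 448.4 -242.9 29 13.5
```

```text
clock: 3.02
tool_pos: [0.4484, -0.2424, 0.0285]
orientation: [180.0, -0.0, -166.6]
force: [-0.2, -0.4, 0.4]
opening: 0.0231
gripper_force: 0.0
t 3.02 pos [ 448.4 -242.4   28.5] [ 180.     -0.   -166.56] F [-0.2 -0.4  0.4] open 23.1 
shift [ 0.0001 -0.0005 -0.0005] turn -0.06 q [ -6.  20. -35.   0. -35. -70.]
```

```bash
python3 -m pendant '[{"aperture":0},{"aperture":0},{"aperture":0},{"aperture":0}]'; python3 go.py 448.4 -242.9 29 13.5
```

```text
clock: 3.52
tool_pos: [0.4483, -0.2424, 0.0285]
orientation: [180.0, -0.0, -166.6]
force: [0.6, -0.2, -0.4]
opening: 0.0156
gripper_force: 30.0
t 3.52 pos [ 448.3 -242.4   28.5] [ 180.     -0.   -166.56] F [ 0.6 -0.2 -0.4] open 15.6 
shift [ 0.     -0.0005 -0.0005] turn -0.06 q [ -6.  20. -35.   0. -35. -70.]
```

Converted, -0.102 m / 0.6 = -0.17, -0.1 m / 0.6 = -0.1667.

```bash
python3 -m pendant '[{"trans":[0,0,-0.0333],"aperture":0},{"trans":[0,0,-0.1],"aperture":0},{"trans":[0,0,-0.1667],"aperture":0},{"trans":[0,0,-0.17],"aperture":0}]'; python3 go.py 485.4 -19.5 130.5 -9
```

```text
clock: 4.03
tool_pos: [0.4499, -0.2427, 0.1333]
orientation: [-179.9, 0.3, -166.5]
force: [0.3, 0.3, -2.1]
opening: 0.0158
gripper_force: 30.0
t 4.03 pos [ 449.9 -242.7  133.3] [-179.88    0.28 -166.54] F [ 0.3  0.3 -2.1] open 15.8 
shift [-0.0864  0.2088  0.0028] turn 22.46 q [ -6.  12. -29.   0. -49. -70.]
```

Converted, 0.2088 m / 0.6 = 0.348, 0.182 m / 0.6 = 0.3033, 22.4 degrees / 60 = 0.3733.

```bash
python3 -m pendant '[{"trans":[-0.0183,0.0433,0],"yaw":0.0467,"aperture":0},{"trans":[-0.0367,0.0867,0],"yaw":0.0933,"aperture":0},{"trans":[-0.055,0.13,0],"yaw":0.14,"aperture":0},{"trans":[-0.0717,0.1733,0],"yaw":0.1867,"aperture":0},{"trans":[-0.09,0.2167,0],"yaw":0.2333,"aperture":0},{"trans":[-0.1083,0.26,0],"yaw":0.28,"aperture":0},{"trans":[-0.1267,0.3033,0],"yaw":0.3267,"aperture":0},{"trans":[-0.144,0.348,0.0025],"yaw":0.3733,"aperture":0}]'; python3 -m pendant '[{"aperture":0},{"aperture":0},{"aperture":0}]';python3 go.py 485.4 -19.5 130.5 -9
python3 - <<'E'
from m import *
for n in ('top','scene'):
    s=snap(n); np.savez(n+'1.npz',**s); C=cloud(s); F=s['frame'].astype(int)
    cv2.imwrite(f'pics/{n}_c1.png',cv2.resize(s['frame'][160:310,250:400,::-1] if n=='top' else s['frame'][170:340,200:360,::-1],None,fx=3.5,fy=3.5,interpolation=2))
    r,g,b=F[...,0],F[...,1],F[...,2]; X,Y,Z=C[...,0],C[...,1],C[...,2]
    red=(r>100)&(g<60)&(b<60)&(X>.4)&(X<.65)&(abs(Y)<.15)
    m=red&(Z>.175)&(Z<.2); print(n,'red',m.sum(), rect(C[m]) if m.sum()>5 else '')
    up=(Z>.185)&(Z<.21)&(abs(Y)<.15)&(X>.58)&(X<.8)&(r-b<40)
    print('up',rect(C[up]))
E
```

```text
clock: 5.03
tool_pos: [0.4832, -0.0185, 0.128]
orientation: [-180.0, -0.1, 170.9]
force: [-0.4, -0.2, -1.8]
opening: 0.0158
gripper_force: 30.0
clock: 5.4
tool_pos: [0.4834, -0.0198, 0.1286]
orientation: [-180.0, -0.0, 171.0]
force: [0.2, -0.4, -2.4]
opening: 0.0159
gripper_force: 30.0
t 5.4 pos [483.4 -19.8 128.6] [-1.7998e+02 -5.0000e-02  1.7101e+02] F [ 0.2 -0.4 -2.4] open 15.9 
shift [-0.0019  0.0006 -0.0019] turn 0.01 q [  21.   10.  -32.   -0.  -48. -120.]
top red 503 ([array([544.9, -29.9]), array([89.2, 28.8]), np.float64(81.0)], array([549.5, -29.1, 186.9]), 503)
up ([array([602.9, -38.1]), array([89.5,  4.1]), np.float64(81.1)], array([602.5, -39. , 199.6]), 175)
scene red 500 ([array([545.2, -29.3]), array([89.9, 33.7]), np.float64(81.0)], array([550.4, -27.3, 184.4]), 500)
up ([array([604.4, -38.2]), array([93. ,  7.2]), np.float64(81.1)], array([605.2, -37.4, 195.5]), 263)
```

Converted, -0.026 m / 0.6 = -0.0433, -0.02 m / 0.6 = -0.0333.

```bash
python3 -m pendant '[{"trans":[0,0.0012,-0.0033],"aperture":0},{"trans":[-0.0167,0.0012,-0.0033],"aperture":0},{"trans":[-0.0333,0.0012,-0.0033],"aperture":0},{"trans":[-0.0433,0.0012,-0.0033],"aperture":0},{"trans":[-0.0433,0.0012,-0.0033],"aperture":0},{"trans":[-0.0433,0.0012,-0.0033],"aperture":0}]';python3 go.py 524.9 -25.7 130.5 -9
cat > rel.py <<'E'
from m import *
from scipy.ndimage import binary_erosion
d=np.array([.9877,-.1564]); e=np.array([.1564,.9877])
import sys
for n in ('top','scene'):
    s=snap(n); C=cloud(s); F=s['frame'].astype(int)
    cv2.imwrite(f'pics/{n}_c{sys.argv[1]}.png',cv2.resize(s['frame'][170:290,260:390,::-1] if n=='top' else s['frame'][190:330,220:360,::-1],None,fx=4,fy=4,interpolation=2))
    r,g,b=F[...,0],F[...,1],F[...,2]; X,Y,Z=C[...,0],C[...,1],C[...,2]
    m=(r>100)&(g<60)&(b<60)&(X>.4)&(X<.65)&(abs(Y)<.15)&(Z>float(sys.argv[2]))
    up=(Z>.185)&(Z<.21)&(abs(Y)<.15)&(X>.58)&(X<.8)&(abs(r-b)<40)
    if m.sum()<6: print(n,'no red'); continue
    A,B=rect(C[m]),rect(C[up]); a,c=A[0][0],B[0][0]
    print(n,'n',m.sum(),A[0][1:],B[0][1:],'lat',round((a-c)@e,2),'gap',round((c-a)@d-18,2),'padz',np.median(Z[m]).round(4))
E
python3 rel.py 2 .175
```

```text
clock: 6.25
tool_pos: [0.5094, -0.0227, 0.1308]
orientation: [-180.0, -0.0, 171.0]
force: [-0.2, 0.2, -2.7]
opening: 0.016
gripper_force: 30.0
t 6.25 pos [509.4 -22.7 130.8] [-1.7999e+02 -3.0000e-02  1.7103e+02] F [-0.2  0.2 -2.7] open 16.0 
shift [-0.0158 -0.0006  0.0003] turn 0.03 q [  20.   12.  -29.   -0.  -49. -119.]
top n 285 [array([88.1, 62.7]), np.float64(89.5)] [array([89.4, 14.6]), np.float64(80.4)] lat -2.87 gap 21.23 padz 0.1893
scene n 535 [array([90. , 34.1]), np.float64(80.3)] [array([92.2, 15.2]), np.float64(73.7)] lat 2.33 gap 15.88 padz 0.1873
```

View pics/scene_c2.png

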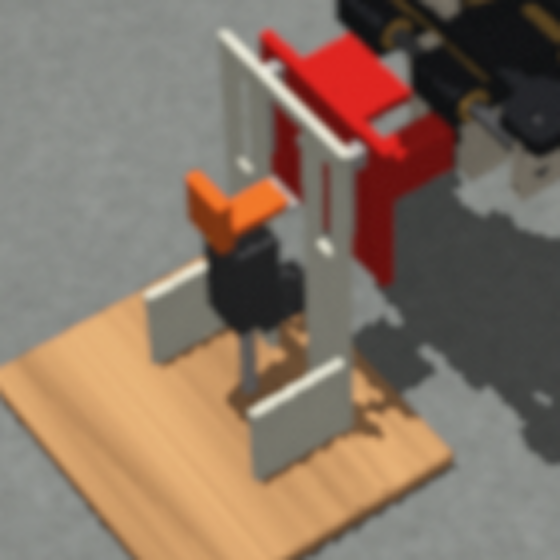

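View pics/top_c2.png

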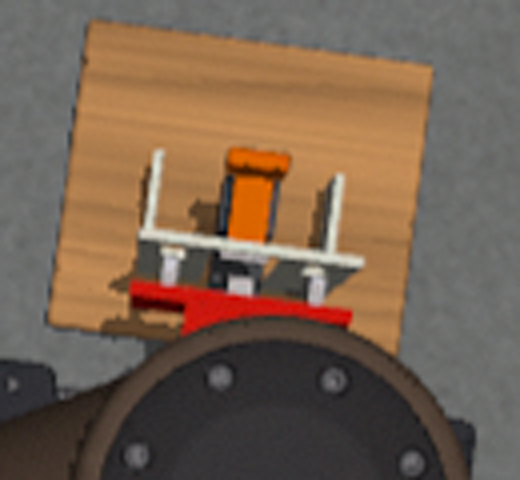

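The claws are at top crop (172,265) and (316,285), in front of the upright tops, which run from (140,235) to (365,262). In the scene crop the arm stands squarely behind the slots. Next I check the lateral offset by edge extents.

```bash
cat > lat.py <<'E'
from m import *
d=np.array([.9877,-.1564]); e=np.array([.1564,.9877])
for n in ('top','scene'):
    s=snap(n); C=cloud(s); F=s['frame'].astype(int)
    r,g,b=F[...,0],F[...,1],F[...,2]; Z=C[...,2]; P=C[...,:2]*1000
    reg=(C[...,0]>.45)&(C[...,0]<.66)&(abs(C[...,1])<.15)
    red=reg&(r>100)&(g<60)&(b<60); zt=np.percentile(Z[red],95) if red.any() else 0; red&=(Z>zt-.008)
    up=reg&(Z>.195)&(Z<.21)&(abs(r-b)<40)&(r>90)&(P@d>596)
    L,U=P[red]@e,P[up]@e; X,V=P[red]@d,P[up]@d
    print(n,'arm',np.round([L.min(),L.max(),(L.min()+L.max())/2,X.min(),X.max()],1),'stand',np.round([U.min(),U.max(),(U.min()+U.max())/2,V.min(),V.max()],1),'ztop',round(zt,4),'yaws',[round(cv2.minAreaRect(q.astype(np.float32))[2],1) for q in (P[red],P[up])])
E
python3 lat.py
```

```text
top arm [ 12.6 102.2  57.4 519.7 583.4] stand [ 12.  101.7  56.8 599.5 603.7] ztop 0.1919 yaws [89.5, 81.1]
scene arm [ 14.7 103.   58.8 552.3 586.3] stand [ 11.1 102.3  56.7 599.8 606.7] ztop 0.1896 yaws [80.2, 81.6]
```

Converted, -0.012 m / 0.6 = -0.02, -0.009 m / 0.6 = -0.015.

```bash
python3 -m pendant '[{"trans":[0,-0.0008,0],"aperture":0},{"trans":[-0.005,-0.0008,0],"aperture":0},{"trans":[-0.01,-0.0008,0],"aperture":0},{"trans":[-0.015,-0.0008,0],"aperture":0},{"trans":[-0.02,-0.0008,0],"aperture":0},{"trans":[-0.02,-0.0008,0],"aperture":0}]';python3 lat.py
```

```text
clock: 7.2
tool_pos: [0.5217, -0.025, 0.131]
orientation: [-180.0, -0.0, 171.0]
force: [0.2, -1.1, -3.0]
opening: 0.0157
gripper_force: 30.0
top arm [ 57.2 100.7  78.9 519.7 596.1] stand [ 11.9 101.4  56.7 599.2 603.8] ztop 0.1919 yaws [55.8, 81.2]
scene arm [ 35.3 103.   69.1 564.  597.5] stand [ 10.  101.7  55.8 599.9 606.2] ztop 0.1897 yaws [76.3, 78.9]
```

Converted, -0.003 m / 0.6 = -0.005, -0.002 m / 0.6 = -0.0033.

```bash
python3 -m pendant '[{"trans":[-0.0017,0,0],"aperture":0},{"trans":[-0.0033,0,0],"aperture":0},{"trans":[-0.005,0,0],"aperture":0},{"trans":[-0.005,0,0],"aperture":0}]';python3 -m pendant '[{"trans":[-0.0012,0,0],"aperture":0},{"trans":[-0.0012,0,0],"aperture":0}]'; python3 lat.py
```

```text
clock: 7.8
tool_pos: [0.5245, -0.0254, 0.1311]
orientation: [180.0, 0.0, 171.0]
force: [0.5, 0.3, -1.5]
opening: 0.0159
gripper_force: 30.0
clock: 8.05
tool_pos: [0.5252, -0.0256, 0.1311]
orientation: [-180.0, 0.0, 171.0]
force: [0.4, 0.3, -1.6]
opening: 0.0161
gripper_force: 30.0
top arm [ 74.5  92.9  83.7 519.7 566.9] stand [ 11.9 101.5  56.7 599.3 603.8] ztop 0.5421 yaws [59.8, 81.1]
scene arm [ 34.8 102.9  68.8 567.7 601.4] stand [ 10.3 100.4  55.3 599.1 607. ] ztop 0.1896 yaws [72.5, 80.2]
```

Converted, -0.0005 m / 0.6 = -0.0008.

```bash
python3 -m pendant '[{"trans":[-0.0008,0,0],"aperture":0},{"trans":[-0.0008,0,0],"aperture":0}]';python3 -m pendant '[{"trans":[-0.0008,0,0],"aperture":0},{"trans":[-0.0008,0,0],"aperture":0}]';python3 -m pendant '[{"trans":[-0.0008,0,0],"aperture":0},{"trans":[-0.0008,0,0],"aperture":0}]' | head -4
```

```text
clock: 8.4
tool_pos: [0.5254, -0.0257, 0.131]
orientation: [-180.0, -0.0, 171.0]
force: [-1.9, 0.0, -1.8]
opening: 0.0159
gripper_force: 30.0
clock: 8.65
tool_pos: [0.5255, -0.0258, 0.1308]
orientation: [-180.0, -0.1, 171.0]
force: [-4.2, 1.0, -1.3]
opening: 0.0157
gripper_force: 30.0
clock: 8.9
tool_pos: [0.5255, -0.0259, 0.1307]
orientation: [-180.0, -0.1, 171.0]
force: [-6.1, 2.3, -1.2]
```

Plate contact is at TCP x about 525.5. I'll ease off and lower.

Converted, 0.001 m / 0.6 = 0.0017.

```bash
python3 -m pendant '[{"trans":[0.0017,0,0],"aperture":0},{"trans":[0.0017,0,0],"aperture":0}]' | sed -n 2,4p;python3 -m pendant '[{"trans":[0,0,0.0033],"aperture":0},{"trans":[0,0,0.0067],"aperture":0},{"trans":[0,0,0.01],"aperture":0},{"trans":[0,0,0.0117],"aperture":0},{"trans":[0,0,0.0117],"aperture":0}]'| sed -n 2,4p
```

```text
tool_pos: [0.5255, -0.0257, 0.131]
orientation: [-180.0, -0.0, 171.0]
force: [-3.0, 0.3, -2.8]
tool_pos: [0.5255, -0.0256, 0.1238]
orientation: [-180.0, -0.0, 171.0]
force: [-2.2, 0.6, -2.8]
```

Converted, 0.002 m / 0.6 = 0.0033, 0.001 m / 0.6 = 0.0017.

```bash
python3 -m pendant '[{"trans":[0,0,0.0017],"aperture":0},{"trans":[0,0,0.0033],"aperture":0},{"trans":[0,0,0.0033],"aperture":0}]'| sed -n 2,4p;  python3 -m pendant '[{"trans":[0,0,0.0017],"aperture":0},{"trans":[0,0,0.0025],"aperture":0},{"trans":[0,0,0.0025],"aperture":0}]'| sed -n 2,4p
```

```text
tool_pos: [0.5255, -0.0256, 0.1219]
orientation: [-180.0, -0.0, 171.0]
force: [-4.4, 0.7, -3.2]
tool_pos: [0.5255, -0.0256, 0.1205]
orientation: [-180.0, -0.0, 171.0]
force: [-4.2, 0.2, -2.5]
```

Converted, 0.002 m / 0.6 = 0.0033, 0.001 m / 0.6 = 0.0017.

```bash
python3 -m pendant '[{"trans":[0,0,0.0017],"aperture":0},{"trans":[0,0,0.0033],"aperture":0},{"trans":[0,0,0.0033],"aperture":0}]'| sed -n 2,4p;  python3 -m pendant '[{"trans":[0,0,0.0017],"aperture":0},{"trans":[0,0,0.0025],"aperture":0},{"trans":[0,0,0.0025],"aperture":0}]'| sed -n 2,4p;  python3 -m pendant '[{"trans":[0,0,0.0017],"aperture":0},{"trans":[0,0,0.0025],"aperture":0},{"trans":[0,0,0.0025],"aperture":0}]'| sed -n 2,4p
```

```text
tool_pos: [0.5255, -0.0257, 0.1186]
orientation: [-180.0, -0.0, 171.0]
force: [-5.1, 1.2, 0.1]
tool_pos: [0.5254, -0.0257, 0.1174]
orientation: [-180.0, -0.0, 171.0]
force: [-6.7, 0.7, 1.9]
tool_pos: [0.5253, -0.0257, 0.1158]
orientation: [-180.0, -0.0, 171.0]
force: [-7.4, 1.9, 2.6]
```

Converted, -0.1 m / 0.6 = -0.1667, -0.05 m / 0.6 = -0.0833.

```bash
python3 -m pendant '[{"aperture":0.05},{"aperture":0.05},{"aperture":0.05},{"aperture":0.05},{"trans":[0,0,-0.0333],"aperture":0.05},{"trans":[0,0,-0.0833],"aperture":0.05},{"trans":[0,0,-0.15],"aperture":0.05},{"trans":[0,0,-0.1667],"aperture":0}]'; python3 go.py 585.4 -35.1 205 -9
python3 - <<'E'
from h import *
s=snap('scene'); np.savez('s3.npz',**s); cv2.imwrite('pics/s3.png',cv2.resize(s['frame'][180:340,210:370,::-1],None,fx=3.5,fy=3.5,interpolation=2))
E
```

```text
clock: 12.65
tool_pos: [0.527, -0.0254, 0.2183]
orientation: [179.9, 0.3, 171.1]
force: [0.8, -0.1, -0.1]
opening: 0.0445
gripper_force: 0.0
t 12.65 pos [527.  -25.4 218.3] [179.91   0.26 171.06] F [ 0.8 -0.1 -0.1] open 44.5 
shift [-0.0591 -0.0005  0.0136] turn 0.06 q [  19.    8.  -21.    0.  -61. -118.]
```

View pics/s3.png

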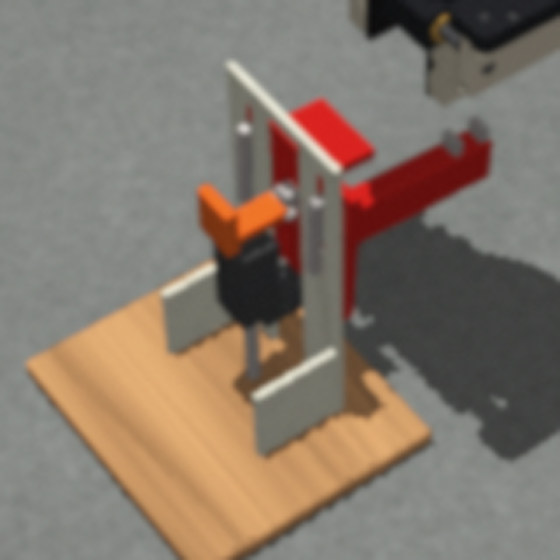

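The claws are hooked behind the uprights: they show in the slots at crop (243,130-190) and (316,200-270), and the tooth rests on the orange catch at (285,195). Now the gripper closes and goes over the pad.

Converted, -0.0585 m / 0.6 = -0.0975, -0.045 m / 0.6 = -0.075.

```bash
python3 -m pendant '[{"trans":[-0.025,0,0],"aperture":0},{"trans":[-0.05,0,0],"aperture":0},{"trans":[-0.075,0,0],"aperture":0},{"trans":[-0.0975,-0.0008,0],"aperture":0},{"trans":[-0.0975,-0.0008,0],"aperture":0},{"trans":[-0.0975,-0.0008,0],"aperture":0},{"trans":[-0.0975,-0.0008,0],"aperture":0},{"trans":[-0.0975,-0.0008,0],"aperture":0}]'; python3 go.py 584.8 -35.1 205 -9
python3 - <<'E'
from h import *
s=dict(np.load('s3.npz')); C=cloud(s); F=s['frame'].astype(int); r,g,b=F[...,0],F[...,1],F[...,2]
m=(r>140)&(g<60)&(b<60)&(C[...,2]>.15)&(abs(C[...,1])<.12)&(C[...,0]>.5)&(C[...,0]<.65)
P=C[m]; k=P[:,2]>np.percentile(P[:,2],60)-.006
print(np.median(P[k],0),np.percentile(P[:,2],[10,50,90]))
E
```

```text
clock: 13.7
tool_pos: [0.5831, -0.0352, 0.2159]
orientation: [180.0, 0.0, 171.0]
force: [-0.6, 0.8, 0.2]
opening: 0.0002
gripper_force: 0.0
t 13.7 pos [583.1 -35.2 215.9] [1.7999e+02 2.0000e-02 1.7105e+02] F [-0.6  0.8  0.2] open 0.2 
shift [-0.0017  0.0003  0.0109] turn 0.05 q [  16.   14.  -14.   -0.  -62. -115.]
[ 0.57859211 -0.03068252  0.17156393] [0.16939678 0.17156393 0.17353208]
```

Converted, 0.015 m / 0.6 = 0.025, 0.013 m / 0.6 = 0.0217.

```bash
python3 -m pendant '[{"trans":[-0.0025,0,0.01],"aperture":0},{"trans":[-0.0025,0,0.0217],"aperture":0},{"trans":[-0.0025,0,0.025],"aperture":0},{"trans":[-0.0025,0,0.025],"aperture":0}]'| sed -n 2,4p;  python3 -m pendant '[{"trans":[0,0,0.0017],"aperture":0},{"trans":[0,0,0.0025],"aperture":0},{"trans":[0,0,0.0025],"aperture":0}]'| sed -n 2,4p;  python3 -m pendant '[{"trans":[0,0,0.0017],"aperture":0},{"trans":[0,0,0.0025],"aperture":0},{"trans":[0,0,0.0025],"aperture":0}]'| sed -n 2,4p
```

```text
tool_pos: [0.5847, -0.0355, 0.2002]
orientation: [-180.0, -0.0, 171.0]
force: [0.8, 0.5, -0.9]
tool_pos: [0.5848, -0.0355, 0.1991]
orientation: [180.0, 0.0, 171.0]
force: [-0.6, 0.4, 0.1]
tool_pos: [0.5849, -0.0355, 0.1978]
orientation: [180.0, 0.0, 171.0]
force: [0.2, -0.4, 2.5]
```

Converted, 0.001 m / 0.6 = 0.0017.

```bash
for i in 1 2; do python3 -m pendant '[{"trans":[0,0,0.0017],"aperture":0},{"trans":[0,0,0.0017],"aperture":0}]'| sed -n '2p;4p'; done;  python3 -m pendant '[{"trans":[0,0,0.0017],"aperture":0},{"trans":[0,0,0.0017],"aperture":0}]'| sed -n '2p;4p'
```

```text
tool_pos: [0.585, -0.0355, 0.1972]
force: [-1.0, 0.4, 4.2]
tool_pos: [0.585, -0.0356, 0.1964]
force: [-2.2, -0.7, 5.8]
tool_pos: [0.5851, -0.0356, 0.1955]
force: [-0.9, -0.5, 7.2]
```

Converted, 0.001 m / 0.6 = 0.0017.

```bash
python3 -m pendant '[{"trans":[0,0,0.0017],"aperture":0},{"trans":[0,0,0.0017],"aperture":0}]'| sed -n '2p;4p';  python3 -m pendant '[{"trans":[0,0,0.0017],"aperture":0},{"trans":[0,0,0.0017],"aperture":0}]'| sed -n '2p;4p';  python3 -m pendant '[{"trans":[0,0,0.0017],"aperture":0},{"trans":[0,0,0.0017],"aperture":0}]'| sed -n '2p;4p'
```

```text
tool_pos: [0.5852, -0.0356, 0.1947]
force: [-2.3, 0.0, 7.6]
tool_pos: [0.5853, -0.0356, 0.194]
force: [-2.2, 0.4, 10.3]
tool_pos: [0.5852, -0.0355, 0.1926]
force: [0.2, 0.1, 3.7]
```

The force drop fits the ramp's end, since the flat top of the tooth has about 5 mm still to go. Continuing.

Converted, 0.001 m / 0.6 = 0.0017.

```bash
for i in 1 2 ; do python3 -m pendant '[{"trans":[0,0,0.0017],"aperture":0},{"trans":[0,0,0.0017],"aperture":0}]'| sed -n '2p;4p'; done
```

```text
tool_pos: [0.5854, -0.0354, 0.1908]
force: [-0.1, -0.3, 4.5]
tool_pos: [0.5854, -0.0354, 0.1897]
force: [1.9, 0.2, 4.0]
```

Converted, 0.001 m / 0.6 = 0.0017.

```bash
python3 -m pendant '[{"trans":[0,0,0.0017],"aperture":0},{"trans":[0,0,0.0017],"aperture":0}]'| sed -n '2p;4p';  python3 -m pendant '[{"trans":[0,0,0.0012],"aperture":0},{"trans":[0,0,0.0012],"aperture":0}]'| sed -n '2p;4p'
```

```text
tool_pos: [0.5854, -0.0354, 0.1888]
force: [2.1, -0.5, 5.3]
tool_pos: [0.5855, -0.0354, 0.1882]
force: [3.5, -1.5, 5.1]
```

Converted, 0.0007 m / 0.6 = 0.0012.

```bash
python3 -m pendant '[{"trans":[0,0,0.0012],"aperture":0},{"trans":[0,0,0.0012],"aperture":0}]'| sed -n '2p;4p';  python3 -m pendant '[{"trans":[0,0,0.0012],"aperture":0},{"trans":[0,0,0.0012],"aperture":0}]'| sed -n '2p;4p'
python3 - <<'E'
from h import *
d=np.array([.9877,-.1564])
def o(s):
    C=cloud(s);F=s['frame'].astype(int);r,g,b=F[...,0],F[...,1],F[...,2]
    m=(r>170)&(g>60)&(g<140)&(b<60)&(C[...,2]>.08)&(abs(C[...,1]+.04)<.08)&(C[...,0]>.58)&(C[...,0]<.7)
    x=C[m][:,:2]@d*1000; v,u=np.nonzero(m); return m.sum(),np.percentile(x,[2,50,98]).round(1),u.mean().round(2),v.mean().round(2)
for n in ('scene','top'):
    print(n,o(dict(np.load(n+'0.npz'))),o(snap(n)))
print(o(dict(np.load('s3.npz'))))
E
```

```text
tool_pos: [0.5855, -0.0354, 0.1875]
force: [3.3, -1.2, 5.0]
tool_pos: [0.5838, -0.0354, 0.1856]
force: [1.0, -0.7, 2.4]
scene (np.int64(129), array([611.1, 626.6, 646.7]), np.float64(279.46), np.float64(239.98)) (np.int64(115), array([616.3, 631. , 647. ]), np.float64(277.89), np.float64(240.7))Traceback (most recent call last):
  File "<stdin>", line 8, in <module>
  File "<stdin>", line 6, in o
    return _quantile_unchecked(
        a, q, axis, out, overwrite_input, method, keepdims, weights)
    return _ureduce(a,
                    func=_quantile_ureduce_func,
    ...<5 lines>...
                    overwrite_input=overwrite_input,
                    method=method)
    r = func(a, **kwargs)
    result = _quantile(arr,
                       quantiles=q,
    ...<2 lines>...
                       out=out,
                       weights=wgt)
    slices_having_nans = np.isnan(arr[-1, ...])
                                  ~~~^^^^^^^^^
IndexError: index -1 is out of bounds for axis 0 with size 0
```

```bash
python3 -m pendant '[{"aperture":0},{"aperture":0}]'| sed -n '2p;4p'
python3 - <<'E'
from h import *
A=dict(np.load('scene0.npz')); B=dict(np.load('s3.npz')); S=snap('scene')
def o(s):
    F=s['frame'].astype(int);r,g,b=F[...,0],F[...,1],F[...,2]
    m=(r>150)&(g>50)&(g<150)&(b<70); m[:225]=0; m[260:]=0; m[:,:262]=0; m[:,298:]=0
    v,u=np.nonzero(m); k=u<272; return m.sum(),u.min(),np.round([u[k].mean(),v[k].mean(),k.sum()],2)
for s in (A,B,S): print(o(s))
cv2.imwrite('pics/cmp.png',np.hstack([cv2.resize(s['frame'][215:265,255:310,::-1],None,fx=5,fy=5,interpolation=2) for s in (A,S)]))
E
```

```text
tool_pos: [0.5842, -0.0355, 0.1859]
force: [0.4, 0.1, -0.2]
(np.int64(158), np.int64(267), array([269.27, 236.04,  26.  ]))
(np.int64(163), np.int64(267), array([269.27, 236.04,  26.  ]))
(np.int64(139), np.int64(267), array([269.33, 236.29,  24.  ]))
```

View pics/cmp.png

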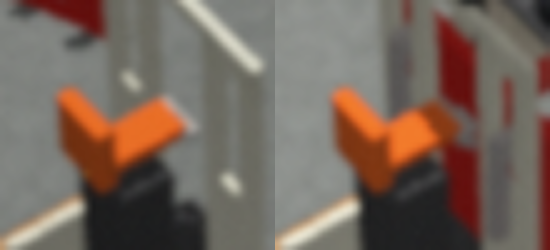

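The catch tab is back at its start position (267 px, left panel against right), and the tool dropped 1.9 mm as the force fell away, so it has snapped. Retreating and checking the height.

Converted, 0.12 m / 0.6 = 0.2, -0.1 m / 0.6 = -0.1667.

```bash
python3 -m pendant '[{"trans":[0,0,-0.0167],"aperture":0},{"trans":[0,0,-0.05],"aperture":0},{"trans":[0,0,-0.1],"aperture":0},{"trans":[0.0667,0,-0.1333],"aperture":0},{"trans":[0.1333,0,-0.1667],"aperture":0},{"trans":[0.2,0,-0.1667],"aperture":0},{"trans":[0.2,0,-0.1667],"aperture":0},{"trans":[0.2,0,-0.1667],"aperture":0}]'
python3 - <<'E'
from h import *
e=np.array([.1564,.9877]); d=np.array([.9877,-.1564])
s=snap('scene'); cv2.imwrite('pics/end.png',cv2.resize(s['frame'][180:340,210:370,::-1],None,fx=3.5,fy=3.5,interpolation=2))
for n,s in (('before',dict(np.load('s3.npz'))),('now',s)):
    C=cloud(s); F=s['frame'].astype(int); r,g,b=F[...,0],F[...,1],F[...,2]
    m=(r>140)&(g<60)&(b<60)&(C[...,2]>.14)&(abs(C[...,1])<.12)&(C[...,0]>.5)&(C[...,0]<.65)
    P=C[m]; print(n,m.sum(),np.percentile(P[:,2],[10,50,90]).round(4))
    u,v=0,0; m=(r>170)&(g>60)&(g<140)&(b<60)&(C[...,2]>.08)&(abs(C[...,1]+.04)<.08)&(C[...,0]>.58)
    print(np.percentile(C[m][:,:2]@d,[2,98]).round(4))
E
```

```text
clock: 19.35
tool_pos: [0.4666, -0.0167, 0.2874]
orientation: [180.0, 0.1, 171.1]
force: [-0.1, -0.5, 0.5]
opening: 0.0005
gripper_force: 0.0
before 199 [0.1694 0.1716 0.1735]
[0.5837 0.646 ]
now 162 [0.1574 0.1596 0.1613]
[0.5954 0.6468]
```

View pics/end.png

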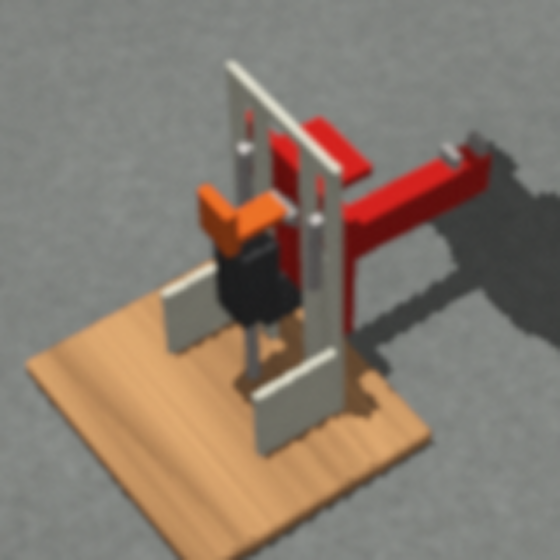

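The arm hangs with both claws in the slots, at crop (243,150) and (316,225). The pad top is at about 160 mm, so the origin is about 75 mm up. The catch tab is fully out at (205,205) and the robot is clear.

```bash
python3 -c "from plant import job; print(job.close_job())"
```

```text
the job is handed in; nothing more can be done
None
```

The red display arm hangs on the stand, locked by all the signs I could measure: both claws are behind the uprights, its origin is about 75 mm up, and the orange catch is back out; the gripper has let go and is clear, and I handed the job in after about 19 s (no verdict was shown).

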